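Unlock and extend the bottle brush handle

ROBOT

A 6-joint arm with a two-finger parallel gripper is mounted at the origin on a cart in front of the work surface, level with it; the furniture and walls round the work are solid. World frame = base frame: x ahead of the robot, y to its left, z up, the work surface at z = 0. Lengths are in m, angles in rad, forces in N, time in s.
With the tool pointing down it reaches from about 0.35 to 0.925 m from the base axis. Payload 6.4 kg.
Tool frame: the origin (TCP) lies midway between the tips of the shut fingers; the grasp point (between the pads) lies 19 mm behind it; z points along the fingers, y is the line along which they close (so a half turn about z gives the same grasp; the last joint's range is limited). The gripper opens to 85 mm and grips with 20 to 120 N. Pads are 22 mm wide; open, the fingers measure 114 mm over their backs; the gripper's body (76 mm by 85 mm) begins 54 mm behind the grasp point. The pads swing forward as they close: fully open they stand 13 mm farther back than shut.
Start: joints at [-1.414, 0.245, 1.558, -0, 1.339, -0.174], TCP at [0.211, -0.615, 0.209] pointing down, gripper open.
Joint ranges: [-3.13, 3.13], [-1.02, 2.26], [0.13, 2.54], [-0.95, 4.09], [0.21, 2.88], [-2.74, 2.74]. Speed limits (rad/s): [2.57, 2.57, 3.14, 3.14, 3.14, 3.14].

INTERFACE

Orientations are given as a unit quaternion [x, y, z, w].
In Python, from cell import env, capture, close_job gives the robot as it stands.
- The arm moves only by the tool move_arm, never from a script. Its argument "targets" is a list of rows, each an object of numbers: "dx", "dy", "dz": the shift along the tool's x, y, z in mm; "rx", "ry", "rz": the turn, a rotation vector about the tool's x, y, z in rad; "gripper": the closure, from 0 (fully open) to 1 (shut). A call has 1 to 8 rows; each row shifts and turns the commanded pose from where the row before left it, along the tool's axes as they then stand; what a row does not reach is not made up. A row lasts 1/10 s, in which the tool goes at most 50 mm and 8.59 degrees, less where a joint would pass 70% of its speed; a pose out of reach is approached as far as the arm can. A call is refused whole if a number of a shift passes 50 or a number of a turn 0.15, either way. A call with a gripper value outside its range is refused whole. The fingers move at their own pace and stop on an object; the grip force is fixed at half the most. Time passes only in rows, so rows that do not move let the fingers close. It gives the time, the measured TCP pose, the force, the opening and the grip force at its end, in the units of the state.
- env.sense(): the state, without advancing time (a new reading comes with each control period).
- capture(name): name is "side" or "top" or "wrist"; returns a dict with "color" (384x512x3 uint8, blue, green, red), "range_z" (384x512 float32, m along the optical axis (not along the pixel's ray), 0 where there is no reading), "fx", "fy", "cx", "cy" (pixels), "rvec" (rotation vector, rad) and "tvec" (3), from world to camera coordinates, as OpenCV has them. Camera axes: x right, y down, z forward; pixel columns grow to the right and rows downward; lengths in m; the calibration is good to about 2 mm. A picture is of the moment at which its call begins.
- close_job(): hands the job in; it is judged then, once.
The state is a dict: "time": time; "joint_positions": joint angles; "qvel": joint speeds; "joint_efforts": joint torques, N m; "position": TCP position; "ee_rot": TCP orientation; "ft_force": force on the tool from outside, world axes, zero at the start; "ft_torque": the same for the moment, N m; "width": opening from 0.0 (shut) to 1.0 (fully open); "finger_force": force on a finger pad.
Only numpy, scipy, OpenCV 4.12 (cv2) and the standard library are available. Lean on these libraries where they do the work, as an engineer would, in place of code of your own. Each camera call takes 0.05 s, during which the arm holds its last target. There are 200 camera calls.

TASK

The long-reach bottle brush is needed at full length. Unscrew the screw cap of its storage canister anticlockwise, as far as it turns, then squeeze the push button on the brush's handle head and pull the handle straight up, past its first stop, to its second and last stop. Finish while still holding the handle there fully extended, without letting go (it sinks back if released), and leave the mug, the apple and the tumbler where they are.

Things in the scene. Friction and masses are not known exactly. Their poses are not given: they have to be found in the camera images.
- canister: clear plastic storage canister, 80 mm across, 115 mm high, fixed to the table by its 104 mm rubber foot; a bottle brush is fixed in it bristles down, its telescopic handle coming up through the neck. Origin: centre of the underside, z up, always upright; position and yaw vary. The handle's push button always faces the canister's -x side.
- cap (a joint): turn (rad) of the grey ribbed screw cap round the canister's neck, about the canister's axis: grows anticlockwise seen from above, starts between 0 and 0.2, ends at 1.3. Takes about 0.06 N m, stays where it is left, does not rise or come off. Two teeth in its mouth hold the handle down until it has turned about 0.85.
- cap_top (a point): centre of the cap's top face, on the canister's axis, 160 mm above the table; turns with the cap. The cap is a ring 60 mm across and 32 mm high, its underside 128 mm above the table (canister's shoulder: 115 mm). The handle's head stands over its mouth and fits between fingers that grip the cap from above.
- handle (a joint): how far the handle is drawn up (m): 0 home, 0.06 first stop, 0.12 second and last stop (solid end). With the button out a catch locks it at 0 and 0.06; with the button pressed it slides past. There is no catch at 0.12: about 2.5 N of weight and spring draw it down when let go. A black ring on the steel shaft is level with the cap's top at each stop.
- grip_head: grey block at the top of the handle, the part to take: 30 mm along canister x, 26 mm along y, 24 mm high. Origin: its centre, on the canister's axis, 180 mm above the table when home (underside 8 mm above the cap, top at 192 mm); axes parallel to the canister's. It cannot turn.
- button (a joint): travel inwards (m) of the round steel push button, 15 mm across, in the middle of the grip head's -x face, standing out 8 mm: 0 out, 0.007 fully in; sprung, about 4.5 N to press fully; frees the catch from about 0.004. A pinch across the head along canister x (38 mm wide, 31 mm with the button in) presses it and holds the head at once.
- button_face (a point): centre of the button's outer face; x axis points into the head (the direction of pressing)
- mug: white mug with blue wave lines, 87 mm across, 104 mm high, bystander; origin at the centre of its underside
- apple: red apple, 69 mm, bystander; origin at its underside
- tumbler: pale blue glass tumbler, 101 mm across, 125 mm high, bystander; origin at the centre of its underside

How it is judged:
On the way, in this order (a step that is already met when the one before it is completed fails the run):
1. the cap is unscrewed (turned beyond 1.1 rad) while the handle is still home (value of joint cap above 1.1 rad and value of joint handle below 0.008 m), for 0.2 s.
2. the button is squeezed and the handle is drawn to the second stop (beyond 0.113 m) by the fingers on its head (value of joint button above 0.003 m and value of joint handle above 0.113 m and contact force between the fingers and grip_head above 2 N), for 0.2 s.
At the end, for the whole second after the job is handed in: the fingers hold the grip head (contact force over 2 N) with the handle within 7 mm of its second stop (0.113 to 0.12 m) and still, the cap still unscrewed (over 1.0 rad), and the mug, apple and tumbler within 30 mm of where they stood (value of joint handle above 0.113 m and value of joint cap above 1 rad and contact force between the fingers and grip_head above 2 N and linear speed of grip_head below 0.02 m/s and distance of each of mug, apple, tumbler from where it was at the start of the episode below 0.03 m); the arm keeps its last pose, push and grip.
It fails at once if the mug, the apple or the tumbler is pushed more than 40 mm, or the mug or tumbler is tipped over (distance of any of mug, apple, tumbler from where it was at the start of the episode above 0.04 m or angle between any of mug, tumbler's own z axis and vertical above 0.6 rad).
It also fails if it takes over 51 s, if anything falls off the work surface, if the arm or the gripper's body presses on something with over 40 N, if the wrist force passes 120 N, or if a joint passes its speed limit or range.

## Working session

There is one attempt and no reset: what is moved stays moved. The work goes in short steps, Python scripts to look and compute and a tool call to move; the robot and the scene stay as the last step left them, time stands still between calls to the robot, and variables do not carry over. Pictures are saved under pics/ and viewed, at most 10 in all, crops included, and the job is handed in when it is done.

Besides the shell and the picture viewer there is one more tool, called after ">>>" by a JSON object that holds its "method" and its "body". move_arm: Moves the arm, as the interface text tells. Its arguments: {"type":"object","properties":{"targets":{"type":"array"}},"required":["targets"]}

```bash
mkdir -p pics; cat > h.py <<'E'
import numpy as np, cv2
from cell import env, capture, close_job
from scipy.spatial.transform import Rotation as R
def cloud(c):
    z=c["range_z"]; v,u=np.mgrid[:z.shape[0],:z.shape[1]]
    p=np.dstack([(u-c["cx"])/c["fx"]*z,(v-c["cy"])/c["fy"]*z,z])
    Rm=R.from_rotvec(np.ravel(c["rvec"])).as_matrix()
    w=(p-np.ravel(c["tvec"]))@Rm
    w[z==0]=np.nan
    return w
E
python3 - <<'E'
from h import *
s=env.sense(); print({k:np.round(v,3) for k,v in s.items()})
a=[]
for n in("top","side"):
    c=capture(n); np.savez(n+".npz",**c); cv2.imwrite(f"pics/{n}0.png",c["color"])
    w=cloud(c); print(n,c["fx"],-R.from_rotvec(np.ravel(c["rvec"])).as_matrix().T@np.ravel(c["tvec"]))
E
```

```text
{'time': np.float64(0.0), 'joint_positions': array([-1.414,  0.246,  1.559,  0.   ,  1.339, -0.174]), 'qvel': array([-0.   ,  0.   , -0.001, -0.001, -0.   ,  0.   ]), 'joint_efforts': array([-2.0000e-03, -4.2952e+01, -3.2613e+01, -0.0000e+00,  5.0000e-03,
        0.0000e+00]), 'position': array([ 0.211, -0.614,  0.208]), 'ee_rot': array([ 0.986,  0.165,  0.   , -0.001]), 'ft_force': array([ 0.767, -0.399,  0.075]), 'ft_torque': array([ 0.024, -0.034,  0.039]), 'finger_force': np.float64(0.0), 'width': np.float64(1.001)}
top 466.1922111450926 [ 0.36504002 -0.01797905  1.51856083]
side 469.6386170927136 [ 0.58613414 -1.15041668  0.92122615]
```

View pics/top0.png

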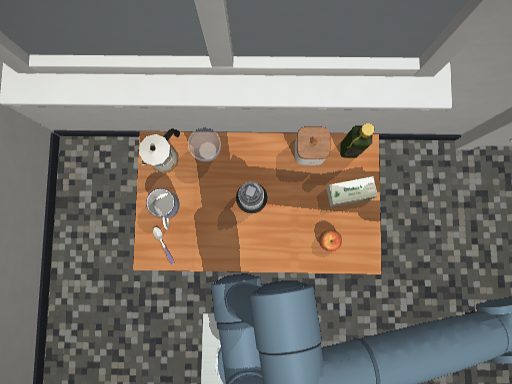

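View pics/side0.png

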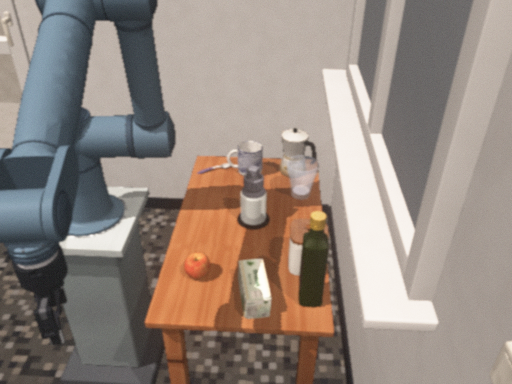

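The top view shows the canister at about (251,197), the mug at (162,204), the tumbler at (205,145) and the apple at (331,240). The space around the canister is clear. Next I'll measure the canister.

```bash
python3 - <<'E'
from h import *
c=dict(np.load("top.npz")); w=cloud(c)
im=cv2.resize(c["color"][175:220,225:280],None,fx=10,fy=10,interpolation=cv2.INTER_CUBIC)
c2=dict(np.load("side.npz")); w2=cloud(c2)
i2=cv2.resize(c2["color"][155:235,225:285],None,fx=5.6,fy=5.6,interpolation=cv2.INTER_CUBIC)[:450]
im2=np.zeros((450,550+336,3),np.uint8); im2[:,:550]=im; im2[:,550:]=i2
cv2.imwrite("pics/crop.png",cv2.resize(im2,(790,401)))
b=w[197,251]; print(b)
for lo,hi in((.005,.03),(.12,.147),(.15,.166),(.183,.2)):
  for n,W in(("top",w),("side",w2)):
    m=(np.hypot(W[...,0]-b[0],W[...,1]-b[1])<.07)&(W[...,2]>lo)&(W[...,2]<hi)
    q=W[m]
    if len(q)>2: print(n,lo,len(q),q.mean(0).round(4),q.min(0).round(4),q.max(0).round(4))
    if n=="top" and lo>.18: print(q.round(4).tolist(), np.argwhere(m).tolist())
E
```

```text
Traceback (most recent call last):
ValueError: could not broadcast input array from shape (448,336,3) into shape (450,336,3)
```

```bash
python3 - <<'E'
from h import *
c=dict(np.load("top.npz")); w=cloud(c)
im=cv2.resize(c["color"][175:220,225:280],(550,450),interpolation=cv2.INTER_CUBIC)
c2=dict(np.load("side.npz")); w2=cloud(c2)
i2=cv2.resize(c2["color"][155:235,225:285],(336,450),interpolation=cv2.INTER_CUBIC)
cv2.imwrite("pics/crop.png",cv2.resize(np.hstack([im,i2]),(790,401)))
b=w[197,251]; print(b)
for lo,hi in((.005,.03),(.12,.147),(.15,.166),(.183,.2)):
  for n,W in(("top",w),("side",w2)):
    m=(np.hypot(W[...,0]-b[0],W[...,1]-b[1])<.07)&(W[...,2]>lo)&(W[...,2]<hi)
    q=W[m]
    if len(q)>2: print(n,lo,len(q),q.mean(0).round(4),q.min(0).round(4),q.max(0).round(4))
E
```

```text
[0.50481791 0.00797116 0.14650441]
top 0.005 220 [0.494  0.0049 0.0081] [ 0.4412 -0.0578  0.005 ] [0.5656 0.0755 0.0274]
side 0.005 255 [ 0.5221 -0.0199  0.0135] [ 0.4445 -0.043   0.0051] [0.5705 0.0378 0.0297]
top 0.12 43 [0.5106 0.0087 0.1382] [ 0.49   -0.0157  0.1225] [0.5438 0.0296 0.1469]
side 0.12 122 [ 0.5224 -0.0089  0.1381] [ 0.4932 -0.0249  0.1206] [0.5496 0.0355 0.1469]
top 0.15 163 [0.5187 0.0087 0.1595] [ 0.4894 -0.0186  0.1502] [0.5486 0.0377 0.1656]
side 0.15 147 [ 0.5206 -0.0036  0.1573] [ 0.4917 -0.0287  0.15  ] [0.5492 0.0307 0.1653]
top 0.183 105 [0.5171 0.0106 0.191 ] [ 0.4977 -0.004   0.1834] [0.5352 0.0245 0.1962]
side 0.183 77 [0.5194 0.005  0.1895] [ 0.4984 -0.0095  0.1832] [0.5366 0.0236 0.1942]
```

View pics/crop.png

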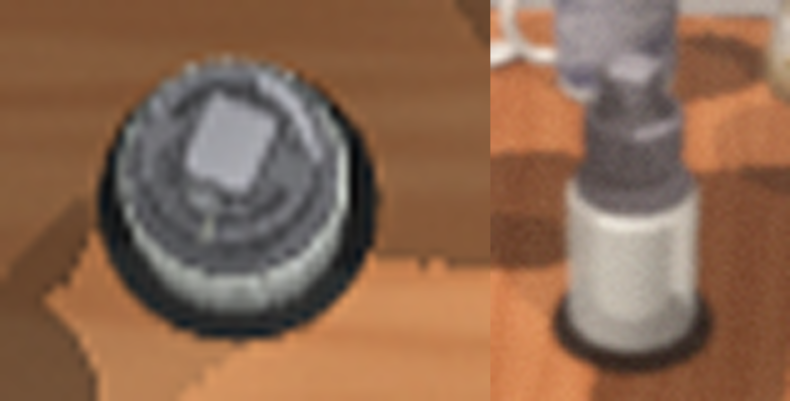

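The canister axis is near (0.519, 0.007). The button faces roughly world -x with a little +y, so the yaw is about -0.43. I'll move above it for a wrist view.

>>> {"method": "move_arm", "body": {"targets": [{"dz": -35}, {"dz": -45}, {"dz": -45}, {"dz": -25}, {"dx": 20, "dy": -20}, {"dx": 35, "dy": -35}, {"dx": 35, "dy": -35}, {"dx": 35, "dy": -35}]}}

```text
invalid input
```

>>> {"method": "move_arm", "body": {"targets": [{"dx": 35, "dy": -35}, {"dx": 35, "dy": -35}, {"dx": 35, "dy": -35}, {"dx": 35, "dy": -35}, {"dx": 35, "dy": -35}, {"dx": 35, "dy": -35}, {"dx": 35, "dy": -35}, {"dx": 35, "dy": -35}]}}

```text
invalid input
```

>>> {"method": "move_arm", "body": {"targets": [{"dx": 35, "dy": -35}, {"dx": 35, "dy": -35}, {"dx": 20, "dy": -20}, {}, {}, {}]}}

```text
invalid input
```

```bash
python3 - <<'E'
from h import *
s=env.sense(); print({k:np.round(v,3) for k,v in s.items()})
c=capture("wrist"); np.savez("wrist.npz",**c); cv2.imwrite("pics/w0.png",c["color"])
w=cloud(c); print(-R.from_rotvec(np.ravel(c["rvec"])).as_matrix().T@np.ravel(c["tvec"]))
for lo,hi in((.15,.166),(.185,.2)):
    m=(np.hypot(w[...,0]-.519,w[...,1]-.007)<.06)&(w[...,2]>lo)&(w[...,2]<hi); q=w[m]
    print(len(q),q.mean(0),q.min(0),q.max(0))
    print(cv2.minAreaRect((q[:,:2]*1000).astype(np.float32)))
E
```

```text
{'time': np.float64(0.1), 'joint_positions': array([-1.414,  0.246,  1.559, -0.   ,  1.339, -0.174]), 'qvel': array([-0.002, -0.   , -0.004, -0.001,  0.   ,  0.001]), 'joint_efforts': array([ 0.0000e+00, -4.3067e+01, -3.2713e+01, -0.0000e+00,  3.0000e-03,
       -0.0000e+00]), 'position': array([ 0.211, -0.614,  0.208]), 'ee_rot': array([ 0.986,  0.165,  0.   , -0.001]), 'ft_force': array([-0.021,  0.426, -0.825]), 'ft_torque': array([ 0.007, -0.045, -0.026]), 'finger_force': np.float64(0.0), 'width': np.float64(1.0)}
[ 0.27969417 -0.59172822  0.37217496]<stdin>:7: RuntimeWarning: Mean of empty slice.
  ret = um.true_divide(
Traceback (most recent call last):
ValueError: zero-size array to reduction operation minimum which has no identity
```

View pics/w0.png

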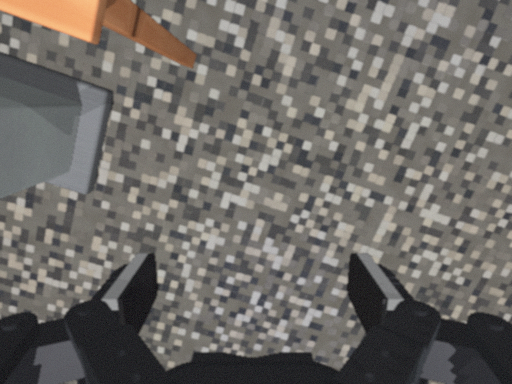

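All three moves were refused, so the arm has not moved and the wrist picture shows only the floor. The fingers are at the bottom of that image, at about (130,290) and (375,290). The rows probably need every key, so I'll retry with full rows.

>>> {"method": "move_arm", "body": {"targets": [{"dx": 0, "dy": 0, "dz": -35, "rx": 0, "ry": 0, "rz": 0, "gripper": 0}, {"dx": 0, "dy": 0, "dz": -45, "rx": 0, "ry": 0, "rz": 0, "gripper": 0}, {"dx": 0, "dy": 0, "dz": -45, "rx": 0, "ry": 0, "rz": 0, "gripper": 0}, {"dx": 0, "dy": 0, "dz": -25, "rx": 0, "ry": 0, "rz": 0, "gripper": 0}, {"dx": 20, "dy": -20, "dz": 0, "rx": 0, "ry": 0, "rz": 0, "gripper": 0}, {"dx": 35, "dy": -35, "dz": 0, "rx": 0, "ry": 0, "rz": 0, "gripper": 0}, {"dx": 35, "dy": -35, "dz": 0, "rx": 0, "ry": 0, "rz": 0, "gripper": 0}, {"dx": 35, "dy": -35, "dz": 0, "rx": 0, "ry": 0, "rz": 0, "gripper": 0}]}}

```text
time: 0.95
position: [0.2891, -0.4542, 0.3587]
ee_rot: [0.986, 0.164, 0.0, -0.0]
ft_force: [1.3, 0.2, -0.2]
width: 1.003
finger_force: 0.0
```

>>> {"method": "move_arm", "body": {"targets": [{"dx": 30, "dy": -35, "dz": 0, "rx": 0, "ry": 0, "rz": 0, "gripper": 0}, {"dx": 30, "dy": -35, "dz": 0, "rx": 0, "ry": 0, "rz": 0, "gripper": 0}, {"dx": 30, "dy": -35, "dz": 0, "rx": 0, "ry": 0, "rz": 0, "gripper": 0}, {"dx": 30, "dy": -35, "dz": 0, "rx": 0, "ry": 0, "rz": 0, "gripper": 0}, {"dx": 30, "dy": -35, "dz": 0, "rx": 0, "ry": 0, "rz": 0, "gripper": 0}, {"dx": 30, "dy": -35, "dz": 0, "rx": 0, "ry": 0, "rz": 0, "gripper": 0}, {"dx": 30, "dy": -35, "dz": 0, "rx": 0, "ry": 0, "rz": 0, "gripper": 0}, {"dx": 30, "dy": -35, "dz": 0, "rx": 0, "ry": 0, "rz": 0, "gripper": 0}]}}

```text
time: 1.75
position: [0.4249, -0.1113, 0.3591]
ee_rot: [0.986, 0.164, 0.0, 0.0]
ft_force: [1.2, -0.9, 0.2]
width: 0.998
finger_force: 0.0
```

>>> {"method": "move_arm", "body": {"targets": [{"dx": 30, "dy": -35, "dz": 0, "rx": 0, "ry": 0, "rz": 0, "gripper": 0}, {"dx": 25, "dy": -30, "dz": 0, "rx": 0, "ry": 0, "rz": 0, "gripper": 0}, {"dx": 15, "dy": -16, "dz": 0, "rx": 0, "ry": 0, "rz": 0, "gripper": 0}, {"dx": 0, "dy": 0, "dz": 0, "rx": 0, "ry": 0, "rz": 0, "gripper": 0}, {"dx": 0, "dy": 0, "dz": 0, "rx": 0, "ry": 0, "rz": 0, "gripper": 0}]}}

```text
time: 2.25
position: [0.4645, -0.0138, 0.3589]
ee_rot: [0.986, 0.165, -0.0, 0.0]
ft_force: [-0.5, -0.7, 0.3]
width: 1.001
finger_force: 0.0
```

```bash
python3 - <<'E'
from h import *
s=env.sense(); print({k:np.round(v,3) for k,v in s.items()})
c=capture("wrist"); np.savez("wrist.npz",**c); cv2.imwrite("pics/w1.png",c["color"])
w=cloud(c)
for lo,hi in((.12,.166),(.155,.164),(.186,.2)):
    m=(np.hypot(w[...,0]-.519,w[...,1]-.007)<.06)&(w[...,2]>lo)&(w[...,2]<hi); q=w[m]
    print(len(q),len(q) and (q.mean(0),q.min(0),q.max(0), cv2.minAreaRect((q[:,:2]*1000).astype(np.float32)),cv2.minEnclosingCircle((q[:,:2]*1000).astype(np.float32))))
E
```

```text
{'time': np.float64(2.25), 'joint_positions': array([-0.274, -0.29 ,  1.816, -0.   ,  1.616,  0.965]), 'qvel': array([-0.03 , -0.007,  0.002,  0.   , -0.002,  0.001]), 'joint_efforts': array([ 9.4500e-01, -2.2405e+01, -3.4722e+01,  4.2000e-02,  1.0000e-03,
        1.2000e-02]), 'position': array([ 0.464, -0.014,  0.359]), 'ee_rot': array([ 0.986,  0.165, -0.   ,  0.   ]), 'ft_force': array([-0.51 , -0.738,  0.349]), 'ft_torque': array([ 0.008, -0.034,  0.01 ]), 'finger_force': np.float64(0.0), 'width': np.float64(1.001)}
1346 (array([0.52136294, 0.00808928, 0.15563301]), array([ 0.48846641, -0.02233821,  0.12780832]), array([0.54981618, 0.03867984, 0.16244876]), ((518.9888916015625, 8.370967864990234), (59.62062454223633, 59.63157272338867), 18.837112426757812), ((519.1832275390625, 8.110125541687012), 30.719074249267578))
1044 (array([0.52105235, 0.00828963, 0.15907698]), array([ 0.48972483, -0.02185545,  0.15500718]), array([0.54895106, 0.03777162, 0.16244876]), ((519.4411010742188, 7.897186279296875), (58.94796371459961, 58.969451904296875), 44.069435119628906), ((519.4346313476562, 8.30829906463623), 30.169979095458984))
817 (array([0.51878355, 0.00855904, 0.19048969]), array([ 0.49730444, -0.00792597,  0.18602709]), array([0.53635434, 0.02433542, 0.19355536]), ((515.6964721679688, 9.616530418395996), (25.921199798583984, 37.697044372558594), 67.6895751953125), ((516.7846069335938, 9.399717330932617), 19.977758407592773))
```

View pics/w1.png

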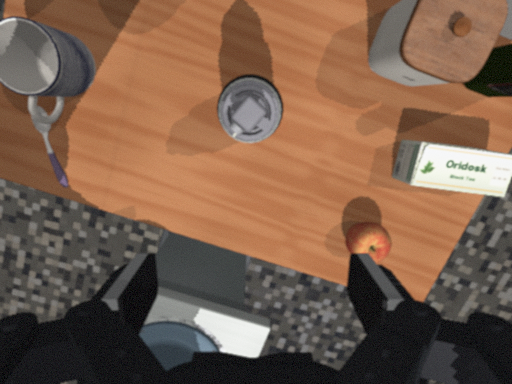

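The wrist view shows the cap at about (250,109), with the button on its lower left at (235,130). The axis is at (0.519, 0.008) and the yaw is about -0.39. I'll centre over it and come down.

>>> {"method": "move_arm", "body": {"targets": [{"dx": 30, "dy": -2, "dz": 0, "rx": 0, "ry": 0, "rz": 0, "gripper": 0}, {"dx": 30, "dy": -1, "dz": 20, "rx": 0, "ry": 0, "rz": 0, "gripper": 0}, {"dx": 0, "dy": 0, "dz": 40, "rx": 0, "ry": 0, "rz": 0, "gripper": 0}, {"dx": 0, "dy": 0, "dz": 40, "rx": 0, "ry": 0, "rz": 0, "gripper": 0}, {"dx": 0, "dy": 0, "dz": 40, "rx": 0, "ry": 0, "rz": 0, "gripper": 0}, {"dx": 0, "dy": 0, "dz": 10, "rx": 0, "ry": 0, "rz": 0, "gripper": 0}, {"dx": 0, "dy": 0, "dz": 0, "rx": 0, "ry": 0, "rz": 0, "gripper": 0}, {"dx": 0, "dy": 0, "dz": 0, "rx": 0, "ry": 0, "rz": 0, "gripper": 0}]}}

```text
time: 3.1
position: [0.5217, 0.0076, 0.2115]
ee_rot: [0.986, 0.164, 0.002, 0.001]
ft_force: [-0.1, -0.9, 0.7]
width: 0.995
finger_force: 0.0
```

>>> {"method": "move_arm", "body": {"targets": [{"dx": -2, "dy": -1.5, "dz": 10, "rx": 0, "ry": 0, "rz": 0, "gripper": 0}, {"dx": 0, "dy": 0, "dz": 25, "rx": 0, "ry": 0, "rz": 0, "gripper": 0}, {"dx": 0, "dy": 0, "dz": 25, "rx": 0, "ry": 0, "rz": 0, "gripper": 0}, {"dx": 0, "dy": 0, "dz": 15, "rx": 0, "ry": 0, "rz": 0, "gripper": 0}, {"dx": 0, "dy": 0, "dz": 10, "rx": 0, "ry": 0, "rz": 0, "gripper": 0}, {"dx": 0, "dy": 0, "dz": 0, "rx": 0, "ry": 0, "rz": 0, "gripper": 0}, {"dx": 0, "dy": 0, "dz": 0, "rx": 0, "ry": 0, "rz": 0, "gripper": 0}]}}

```text
time: 3.8
position: [0.5189, 0.0091, 0.1252]
ee_rot: [0.986, 0.165, 0.001, 0.0]
ft_force: [0.7, -0.0, 0.0]
width: 1.001
finger_force: 0.0
```

>>> {"method": "move_arm", "body": {"targets": [{"dx": 0, "dy": 0, "dz": 0, "rx": 0, "ry": 0, "rz": 0, "gripper": 0.5}, {"dx": 0, "dy": 0, "dz": 0, "rx": 0, "ry": 0, "rz": 0, "gripper": 0.5}, {"dx": 0, "dy": 0, "dz": 0, "rx": 0, "ry": 0, "rz": 0, "gripper": 0.5}, {"dx": 0, "dy": 0, "dz": 0, "rx": 0, "ry": 0, "rz": 0, "gripper": 0.5}, {"dx": 0, "dy": 0, "dz": 0, "rx": 0, "ry": 0, "rz": 0, "gripper": 0.5}, {"dx": 0, "dy": 0, "dz": 0, "rx": 0, "ry": 0, "rz": 0, "gripper": 0.5}]}}

```text
time: 4.4
position: [0.5191, 0.0089, 0.1264]
ee_rot: [0.986, 0.165, 0.001, 0.001]
ft_force: [-3.6, 0.2, 7.7]
width: 0.667
finger_force: 62.0
```

>>> {"method": "move_arm", "body": {"targets": [{"dx": 0, "dy": 0, "dz": 0, "rx": 0, "ry": 0, "rz": -0.05, "gripper": 0.5}, {"dx": 0, "dy": 0, "dz": 0, "rx": 0, "ry": 0, "rz": -0.1, "gripper": 0.5}, {"dx": 0, "dy": 0, "dz": 0, "rx": 0, "ry": 0, "rz": -0.1, "gripper": 0.5}, {"dx": 0, "dy": 0, "dz": 0, "rx": 0, "ry": 0, "rz": -0.1, "gripper": 0.5}, {"dx": 0, "dy": 0, "dz": 0, "rx": 0, "ry": 0, "rz": -0.1, "gripper": 0.5}, {"dx": 0, "dy": 0, "dz": 0, "rx": 0, "ry": 0, "rz": -0.1, "gripper": 0.5}, {"dx": 0, "dy": 0, "dz": 0, "rx": 0, "ry": 0, "rz": -0.1, "gripper": 0.5}, {"dx": 0, "dy": 0, "dz": 0, "rx": 0, "ry": 0, "rz": -0.1, "gripper": 0.5}]}}

```text
time: 5.2
position: [0.5196, 0.0082, 0.1265]
ee_rot: [0.856, 0.516, 0.001, 0.002]
ft_force: [-0.3, -2.9, 5.3]
width: 0.668
finger_force: 62.4
```

>>> {"method": "move_arm", "body": {"targets": [{"dx": 0, "dy": 0, "dz": 0, "rx": 0, "ry": 0, "rz": -0.1, "gripper": 0.5}, {"dx": 0, "dy": 0, "dz": 0, "rx": 0, "ry": 0, "rz": -0.1, "gripper": 0.5}, {"dx": 0, "dy": 0, "dz": 0, "rx": 0, "ry": 0, "rz": -0.1, "gripper": 0.5}, {"dx": 0, "dy": 0, "dz": 0, "rx": 0, "ry": 0, "rz": -0.05, "gripper": 0.5}, {"dx": 0, "dy": 0, "dz": 0, "rx": 0, "ry": 0, "rz": 0, "gripper": 0.5}, {"dx": 0, "dy": 0, "dz": 0, "rx": 0, "ry": 0, "rz": 0, "gripper": 0.5}]}}

```text
time: 5.8
position: [0.52, 0.0081, 0.1265]
ee_rot: [0.755, 0.656, 0.001, 0.003]
ft_force: [0.8, -3.0, 5.3]
width: 0.665
finger_force: 62.8
```

```bash
python3 - <<'E'
from h import *
s=env.sense(); print({k:np.round(v,3) for k,v in s.items()})
E
```

```text
{'time': np.float64(5.8), 'joint_positions': array([-0.202,  0.031,  1.956, -0.002,  1.15 , -0.06 ]), 'qvel': array([ 0.001, -0.001, -0.001, -0.   ,  0.001, -0.   ]), 'joint_efforts': array([  1.808, -28.087, -26.306,   0.779,   0.291,   0.05 ]), 'position': array([0.52 , 0.008, 0.126]), 'ee_rot': array([0.755, 0.656, 0.001, 0.003]), 'ft_force': array([ 0.834, -2.973,  5.289]), 'ft_torque': array([-0.58 , -0.044,  0.057]), 'finger_force': np.float64(62.823), 'width': np.float64(0.665)}
```

The tool has turned 1.10 rad and the torque is still only cap friction. I'll carry on to the stop.

>>> {"method": "move_arm", "body": {"targets": [{"dx": 0, "dy": 0, "dz": 0, "rx": 0, "ry": 0, "rz": -0.05, "gripper": 0.5}, {"dx": 0, "dy": 0, "dz": 0, "rx": 0, "ry": 0, "rz": -0.05, "gripper": 0.5}, {"dx": 0, "dy": 0, "dz": 0, "rx": 0, "ry": 0, "rz": 0, "gripper": 0.5}]}}

```text
time: 6.1
position: [0.5202, 0.0081, 0.1265]
ee_rot: [0.722, 0.692, 0.001, 0.003]
ft_force: [0.6, -3.0, 5.5]
width: 0.67
finger_force: 62.8
```

```bash
python3 - <<'E'
from h import *
s=env.sense(); print(s["ft_torque"],s["ee_rot"])
E
```

```text
[-0.61093768 -0.12314258 -0.27992125] [0.72157375 0.69233185 0.00107602 0.00260305]
```

>>> {"method": "move_arm", "body": {"targets": [{"dx": 0, "dy": 0, "dz": 0, "rx": 0, "ry": 0, "rz": -0.03, "gripper": 0.5}, {"dx": 0, "dy": 0, "dz": 0, "rx": 0, "ry": 0, "rz": -0.03, "gripper": 0.5}, {"dx": 0, "dy": 0, "dz": 0, "rx": 0, "ry": 0, "rz": 0, "gripper": 0.5}]}}

```text
time: 6.4
position: [0.5202, 0.0082, 0.1265]
ee_rot: [0.703, 0.711, 0.002, 0.002]
ft_force: [1.7, -4.4, 6.0]
width: 0.666
finger_force: 62.8
```

```bash
python3 - <<'E'
from h import *
s=env.sense(); print(s["ft_torque"],s["ee_rot"])
E
```

```text
[-0.64200397 -0.17134301 -2.05518711] [0.70271515 0.71146622 0.00160503 0.00215861]
```

The torque jumped to 2 N m, so the cap is on its end stop. I'll open, raise to head height and turn to line up with the button axis.

>>> {"method": "move_arm", "body": {"targets": [{"dx": 0, "dy": 0, "dz": 0, "rx": 0, "ry": 0, "rz": 0, "gripper": 0}, {"dx": 0, "dy": 0, "dz": 0, "rx": 0, "ry": 0, "rz": 0, "gripper": 0}, {"dx": 0, "dy": 0, "dz": 0, "rx": 0, "ry": 0, "rz": 0, "gripper": 0}, {"dx": 0, "dy": 0, "dz": -20, "rx": 0, "ry": 0, "rz": 0, "gripper": 0}, {"dx": 0, "dy": 0, "dz": -19, "rx": 0, "ry": 0, "rz": 0.09, "gripper": 0}, {"dx": 0, "dy": 0, "dz": 0, "rx": 0, "ry": 0, "rz": 0.1, "gripper": 0}, {"dx": 0, "dy": 0, "dz": 0, "rx": 0, "ry": 0, "rz": 0.1, "gripper": 0}, {"dx": 0, "dy": 0, "dz": 0, "rx": 0, "ry": 0, "rz": 0.1, "gripper": 0}]}}

```text
time: 7.2
position: [0.5178, 0.0095, 0.163]
ee_rot: [0.826, 0.563, -0.0, -0.0]
ft_force: [-0.1, 0.6, -0.5]
width: 0.998
finger_force: 0.0
```

>>> {"method": "move_arm", "body": {"targets": [{"dx": 0, "dy": 0, "dz": 0, "rx": 0, "ry": 0, "rz": 0, "gripper": 0}, {"dx": 0, "dy": 0, "dz": 0, "rx": 0, "ry": 0, "rz": 0, "gripper": 0}]}}

```text
time: 7.4
position: [0.5178, 0.0094, 0.1629]
ee_rot: [0.824, 0.566, -0.0, -0.0]
ft_force: [0.4, -0.2, -0.7]
width: 1.003
finger_force: 0.0
```

```bash
python3 - <<'E'
from h import *
s=env.sense(); M=R.from_quat(s["ee_rot"]).as_matrix(); print(s["position"],s["width"],"theta",np.arctan2(M[1,0],M[0,0]))
psi=-.385
t=np.array([.5192-.0005*np.cos(psi),.0085-.0005*np.sin(psi),.163])
print("shift mm",M.T@(t-s["position"])*1000,"rz",np.arctan2(M[1,0],M[0,0])-(psi+np.pi/2))
c=capture("wrist"); cv2.imwrite("pics/w2.png",c["color"])
E
```

```text
[0.51778726 0.00939134 0.16286406] 1.0034874590146732 theta 1.2031595678121065
shift mm [-0.31537453  1.13867248 -0.13671741] rz 0.017363241017209985
```

View pics/w2.png

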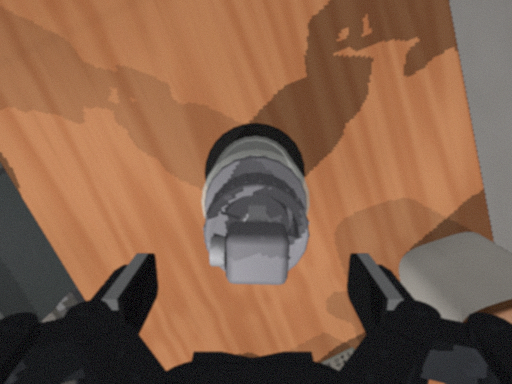

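The wrist view shows the head square to the fingers at about (258,253), with the button on the left at (217,250), and both fingers clear of it. I'll make a small correction and pinch.

>>> {"method": "move_arm", "body": {"targets": [{"dx": 0, "dy": 1, "dz": 0, "rx": 0, "ry": 0, "rz": 0.015, "gripper": 0}, {"dx": 0, "dy": 0, "dz": 0, "rx": 0, "ry": 0, "rz": 0, "gripper": 1}, {"dx": 0, "dy": 0, "dz": 0, "rx": 0, "ry": 0, "rz": 0, "gripper": 1}, {"dx": 0, "dy": 0, "dz": 0, "rx": 0, "ry": 0, "rz": 0, "gripper": 1}, {"dx": 0, "dy": 0, "dz": 0, "rx": 0, "ry": 0, "rz": 0, "gripper": 1}, {"dx": 0, "dy": 0, "dz": 0, "rx": 0, "ry": 0, "rz": 0, "gripper": 1}, {"dx": 0, "dy": 0, "dz": 0, "rx": 0, "ry": 0, "rz": 0, "gripper": 1}, {"dx": 0, "dy": 0, "dz": 0, "rx": 0, "ry": 0, "rz": 0, "gripper": 1}]}}

```text
time: 8.25
position: [0.5198, 0.0086, 0.1644]
ee_rot: [0.829, 0.559, 0.001, 0.001]
ft_force: [0.1, -0.1, 5.7]
width: 0.325
finger_force: 61.7
```

The opening reads 27.6 mm. On the cap it read about 3 mm low, so this is roughly 31 mm and the button is fully in. Now I'll pull straight up.

>>> {"method": "move_arm", "body": {"targets": [{"dx": 0, "dy": 0, "dz": -5, "rx": 0, "ry": 0, "rz": 0, "gripper": 1}, {"dx": 0, "dy": 0, "dz": -10, "rx": 0, "ry": 0, "rz": 0, "gripper": 1}, {"dx": 0, "dy": 0, "dz": -10, "rx": 0, "ry": 0, "rz": 0, "gripper": 1}, {"dx": 0, "dy": 0, "dz": -10, "rx": 0, "ry": 0, "rz": 0, "gripper": 1}, {"dx": 0, "dy": 0, "dz": 0, "rx": 0, "ry": 0, "rz": 0, "gripper": 1}]}}

```text
time: 8.75
position: [0.5198, 0.0086, 0.1991]
ee_rot: [0.829, 0.559, 0.001, 0.001]
ft_force: [4.8, -1.5, -1.4]
width: 0.322
finger_force: 61.3
```

Raised 35 mm with only a small force, so the handle is sliding freely.

>>> {"method": "move_arm", "body": {"targets": [{"dx": 0, "dy": 0, "dz": -10, "rx": 0, "ry": 0, "rz": 0, "gripper": 1}, {"dx": 0, "dy": 0, "dz": -10, "rx": 0, "ry": 0, "rz": 0, "gripper": 1}, {"dx": 0, "dy": 0, "dz": -10, "rx": 0, "ry": 0, "rz": 0, "gripper": 1}, {"dx": 0, "dy": 0, "dz": -10, "rx": 0, "ry": 0, "rz": 0, "gripper": 1}, {"dx": 0, "dy": 0, "dz": -10, "rx": 0, "ry": 0, "rz": 0, "gripper": 1}, {"dx": 0, "dy": 0, "dz": -10, "rx": 0, "ry": 0, "rz": 0, "gripper": 1}, {"dx": 0, "dy": 0, "dz": -10, "rx": 0, "ry": 0, "rz": 0, "gripper": 1}, {"dx": 0, "dy": 0, "dz": 0, "rx": 0, "ry": 0, "rz": 0, "gripper": 1}]}}

```text
time: 9.55
position: [0.5197, 0.0086, 0.2687]
ee_rot: [0.829, 0.559, 0.001, 0.001]
ft_force: [5.7, -1.8, -2.0]
width: 0.327
finger_force: 61.5
```

>>> {"method": "move_arm", "body": {"targets": [{"dx": 0, "dy": 0, "dz": -6, "rx": 0, "ry": 0, "rz": 0, "gripper": 1}, {"dx": 0, "dy": 0, "dz": -5, "rx": 0, "ry": 0, "rz": 0, "gripper": 1}, {"dx": 0, "dy": 0, "dz": 0, "rx": 0, "ry": 0, "rz": 0, "gripper": 1}, {"dx": 0, "dy": 0, "dz": 0, "rx": 0, "ry": 0, "rz": 0, "gripper": 1}]}}

```text
time: 9.95
position: [0.5197, 0.0086, 0.2783]
ee_rot: [0.829, 0.559, 0.001, 0.001]
ft_force: [7.6, -1.5, -2.8]
width: 0.324
finger_force: 61.5
```

>>> {"method": "move_arm", "body": {"targets": [{"dx": 0, "dy": 0, "dz": -2, "rx": 0, "ry": 0, "rz": 0, "gripper": 1}, {"dx": 0, "dy": 0, "dz": -2, "rx": 0, "ry": 0, "rz": 0, "gripper": 1}, {"dx": 0, "dy": 0, "dz": -1, "rx": 0, "ry": 0, "rz": 0, "gripper": 1}, {"dx": 0, "dy": 0, "dz": 0, "rx": 0, "ry": 0, "rz": 0, "gripper": 1}, {"dx": 0, "dy": 0, "dz": 0, "rx": 0, "ry": 0, "rz": 0, "gripper": 1}]}}

```text
time: 10.45
position: [0.5197, 0.0086, 0.2831]
ee_rot: [0.829, 0.559, 0.001, 0.001]
ft_force: [7.3, -2.3, -2.8]
width: 0.325
finger_force: 61.5
```

>>> {"method": "move_arm", "body": {"targets": [{"dx": 0, "dy": 0, "dz": -1, "rx": 0, "ry": 0, "rz": 0, "gripper": 1}, {"dx": 0, "dy": 0, "dz": 0, "rx": 0, "ry": 0, "rz": 0, "gripper": 1}, {"dx": 0, "dy": 0, "dz": 0, "rx": 0, "ry": 0, "rz": 0, "gripper": 1}]}}

```text
time: 10.75
position: [0.5197, 0.0086, 0.2841]
ee_rot: [0.829, 0.559, 0.001, 0.001]
ft_force: [6.8, -2.2, -2.6]
width: 0.324
finger_force: 61.5
```

```bash
python3 - <<'E'
from h import *
s=env.sense(); print(s["position"],s["ft_force"])
c=capture("side"); w=cloud(c); np.savez("side2.npz",**c)
cv2.imwrite("pics/s2.png",cv2.resize(c["color"][100:235,200:320],(533,600),interpolation=cv2.INTER_CUBIC))
E
```

```text
[0.51967961 0.00862127 0.28409875] [ 6.76323533 -2.17681615 -2.62582627]
```

View pics/s2.png

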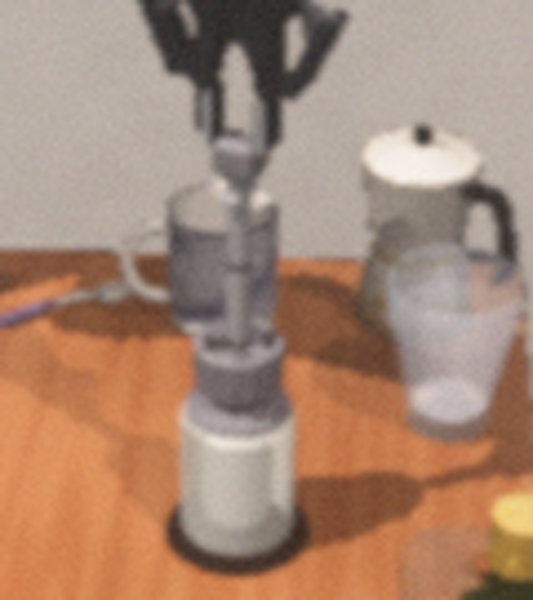

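The picture shows the shaft well out, with the mid ring visible at (237,268) and the head held at (238,155). The mug and tumbler stand where they were. There is no stop force yet, so I'll creep up until it bites.

>>> {"method": "move_arm", "body": {"targets": [{"dx": 0, "dy": 0, "dz": -1, "rx": 0, "ry": 0, "rz": 0, "gripper": 1}, {"dx": 0, "dy": 0, "dz": 0, "rx": 0, "ry": 0, "rz": 0, "gripper": 1}, {"dx": 0, "dy": 0, "dz": 0, "rx": 0, "ry": 0, "rz": 0, "gripper": 1}]}}

```text
time: 11.1
position: [0.5197, 0.0086, 0.2846]
ee_rot: [0.829, 0.559, 0.0, 0.0]
ft_force: [7.7, -0.7, -4.0]
width: 0.325
finger_force: 61.5
```

>>> {"method": "move_arm", "body": {"targets": [{"dx": 0, "dy": 0, "dz": -1, "rx": 0, "ry": 0, "rz": 0, "gripper": 1}, {"dx": 0, "dy": 0, "dz": 0, "rx": 0, "ry": 0, "rz": 0, "gripper": 1}, {"dx": 0, "dy": 0, "dz": 0, "rx": 0, "ry": 0, "rz": 0, "gripper": 1}]}}

```text
time: 11.4
position: [0.5196, 0.0087, 0.2847]
ee_rot: [0.829, 0.559, 0.0, 0.0]
ft_force: [10.0, -2.1, -7.4]
width: 0.322
finger_force: 61.4
```

The rise has stalled at 120 mm and the force is building, so the handle is on its solid second stop. Handing in.

```bash
python3 -c "
from cell import close_job
print(close_job())"
```

```text
the job is handed in; nothing more can be done
None
```

I unscrewed the cap to its end stop, drew the handle 120 mm up to its last stop with the button squeezed, and handed the job in still holding it there; the arm never went near the mug, apple or tumbler, and no verdict came back.

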